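# Free the slide cassette and hold it lifted out of the scanner

## Task

Turn the keeper knob on the slide scanner until its white pointer faces the green mark, so that the keeper no longer bars the slide cassette. Then pinch the cassette's two orange side catches together, lift the cassette straight up out of the scanner, and finish while still holding it by the pinched catches, upright and about 10 cm above where it sat, free of everything else. Leave the books, mug and paperweight where they are.

Things in the scene. Friction and masses are not known exactly. Their poses are not given: they have to be found in the camera images.
- scanner: Grey desktop slide scanner, fixed: a block 200 (x) x 140 (y) x 60 (z) mm; origin at the centre of its underside on the desk, z up. The cassette's well is centred at x = -52 mm, y = 0, floor 15 mm above the desk, mouth 63 (x) x 53 (y) mm; the catches' teeth hook under its two aluminium lips (y = +-26.5 mm). The knob's axis is at x = +48 mm, y = 0.
- cassette: Black slide cassette, about 0.25 kg, white slide mounts in its top, orange catches on its +y and -y sides. Origin at the centre of its underside; seated, 15 mm above the desk, axes parallel to the scanner's. 60 (x) x 40 (y) x 80 (z) mm, 32 mm in y above z = 26 mm; a ledge on its +x end (to x = 44 mm, z = 47 to 53 mm) lies under the keeper arm.
- catches_mid (a point): Point midway between the orange catches, 72 mm above the cassette's underside: a good height for the finger pads, closing along y (axes are the cassette's). Each catch is 20 mm wide in x and stands free from the scanner's top (cassette z = 45 mm) to z = 88 mm. Outer faces 51 mm apart at rest, 41 mm pinched. Unpinched, the cassette is hooked in and cannot be lifted.
- catch_left (a joint): Travel of the catch on the cassette's +y side: 0 = sprung out (hooked), 0.005 m = fully pinched in. Spring force 2.4 N at rest to 5.4 N fully in; the tooth clears the lip from 0.0035 m.
- catch_right (a joint): The same for the catch on the cassette's -y side.
- keeper (a joint): Turn of the keeper about the vertical, rad, growing counterclockwise seen from above, range -0.3 to 1.7; 0 = arm points along the scanner's -x, over the cassette's ledge. It starts near 0 and must be turned counterclockwise (by 0.6 to 1.5 rad) to the mark. Stiff: it stays where left, about 0.05 N m to turn.
- keeper_grip (a point): Middle of the knob's black grip bar, on the turning axis, 92 mm above the desk. The bar is 40 mm long, 14 mm wide, 32 mm tall (76 to 108 mm above the desk), along the steel arm below it. x axis: along the bar to the arm's tip, as the white pointer line shows. The arm is 12 mm wide, reaches 64 mm from the axis, 70 to 76 mm above the desk.
- mark: Green mark on the scanner's top, a flat bar 20 x 15 mm centred 60 mm from the knob's axis. Origin on the knob's axis at the scanner's top, 60 mm above the desk; its x axis points from the axis to the green bar. The pointer faces the mark when the two x axes are parallel.
- books: Two stacked brown books, 140 x 200 x 52 mm, origin at the centre of the underside. A bystander.
- mug: White mug, 80 mm across, 90 mm tall, origin at the centre of the underside. A bystander.
- paperweight: Turned brass paperweight, 72 mm across, 60 mm tall, origin at the centre of the underside. A bystander.
Things that resemble listed ones, but are neither listed nor needed, are in the scene too. Leave any purple look-alike of the cassette alone. Of the things that look like the scanner, the larger one is meant.

How it is judged:
By the outcome, as a careful person would: the job done as asked, in the order asked, and still so for the second after the job is handed in, while the arm keeps its last pose, push and grip.
It also fails if it takes over 48 s, if anything falls off the work surface, if the arm or the gripper's body presses on something with over 40 N, if the wrist force passes 120 N, or if a joint passes its speed limit or range.

## Robot

A 7-joint arm with a two-finger parallel gripper is mounted at the origin on the work surface. World frame = base frame: x ahead of the robot, y to its left, z up, the work surface at z = 0. Lengths are in m, angles in rad, forces in N, time in s.
With the tool pointing down it reaches from about 0.4 to 0.85 m from the base axis. Payload 10.4 kg.
Tool frame: the origin (TCP) lies midway between the tips of the shut fingers; the grasp point (between the pads) lies 19 mm behind it; z points along the fingers, y is the line along which they close (so a half turn about z gives the same grasp; the last joint's range is limited). The gripper opens to 87 mm and grips with 3 to 60 N. Pads are 19 mm wide; open, the fingers measure 117 mm over their backs; the gripper's body (75 mm by 190 mm) begins 51 mm behind the grasp point.
Start: joints at [-1.319, 0.332, -0.065, 1.46, 0.022, 1.35, -0.088], TCP at [0.17, 0.602, 0.197] pointing down, gripper open.
Joint ranges: [-2.6, 2.6], [-0.5, 2.12], [-1.47, 1.34], [0.16, 2.42], [-1.27, 4.41], [0.06, 2.06], [-2.6, 2.6]. Speed limits (rad/s): [2.22, 2.22, 2.79, 2.79, 3.14, 3.14, 3.14].

## Interface

Orientations are given as a unit quaternion [x, y, z, w].
In Python, from bench import r gives the robot as it stands.
- The arm moves only by the tool apply_moves, never from a script. Its argument "steps" is a list of rows, each a list of 7 numbers: the turn, a rotation vector about the tool's x, y, z in rad, then the shift along the tool's x, y, z in mm, then the opening, from -1 (shut) to 1 (fully open). In form: [[ax, ay, az, x, y, z, claw], ...]. A call has 1 to 20 rows; each row is the pose to reach, as a shift and turn from the pose commanded when the call began, along the tool's axes at that moment; what a row does not reach only later rows make up. A row lasts 1/12 s, in which the tool goes at most 41.7 mm and 7.16 degrees, less where a joint would pass 70% of its speed; a pose out of reach is approached as far as the arm can. A call with a gripper value outside its range is refused whole. The fingers move at their own pace and stop on an object; "force" is the grip in N (left out, the last holds). Time passes only in rows, so rows that repeat a pose let the fingers close. It gives the time, the measured TCP pose, the force, the opening and the grip force at its end, in the units of the state.
- r.read_state(): the state, without advancing time (a new reading comes with each control period).
- r.camera(name): name is "scene" or "top" or "wrist"; returns a dict with "pixels" (480x640x3 uint8, red, green, blue), "z_map" (480x640 float32, m along the optical axis (not along the pixel's ray), 0 where there is no reading), "fovy" (degrees; the focal length in pixels is half the picture's height over the tangent of half this angle, whatever the lens; pixels are square), "cx", "cy" (the principal point, pixels), "position" and "orientation" of the camera in the world. Camera axes: x right, y down, z forward; pixel columns grow to the right and rows downward; lengths in m; the calibration is good to about 2 mm. A picture is of the moment at which its call begins.
- r.close_job(): hands the job in; it is judged then, once.
The state is a dict: "time": time; "joint_positions": joint angles; "joint_vel": joint speeds; "joint_torque": joint torques, N m; "ee_pos": TCP position; "eef_rot": TCP orientation; "ft_force": force on the tool from outside, world axes, zero at the start; "torque": the same for the moment, N m; "width": finger opening in m; "grip_force": force on a finger pad.
Only numpy, scipy, OpenCV 4.12 (cv2) and the standard library are available. Lean on these libraries where they do the work, as an engineer would, in place of code of your own. Each camera call takes 0.05 s, during which the arm holds its last target. There are 200 camera calls.

## Working session

There is one attempt and no reset: what is moved stays moved. The work goes in short steps, Python scripts to look and compute and a tool call to move; the robot and the scene stay as the last step left them, time stands still between calls to the robot, and variables do not carry over. Pictures are saved under pics/ and viewed, at most 10 in all, crops included, and the job is handed in when it is done.

Besides the shell and the picture viewer there is one more tool, called after "Request:" by a JSON object that holds its "name" and its "arguments", one argument or row to a line. apply_moves: Moves the arm, as the interface text tells. Its arguments: {"type":"object","properties":{"steps":{"type":"array","items":{"type":"array","items":{"type":"number"}}},"force":{"type":"number"}},"required":["steps"]}

```bash
mkdir -p pics; cat > h.py <<'E'
import numpy as np, cv2
from scipy.spatial.transform import Rotation as R
from bench import r
def cloud(c):
    f=240/np.tan(np.radians(c["fovy"])/2); v,u=np.mgrid[:480,:640]; z=c["z_map"]
    p=np.dstack([(u-c["cx"])/f*z,(v-c["cy"])/f*z,z])
    return p@R.from_quat(c["orientation"]).as_matrix().T+c["position"]
E
python3 - <<'E'
from h import *
for n in("top","scene"):
    c=r.camera(n); np.savez("%s.npz"%n,p=cloud(c),im=c["pixels"],z=c["z_map"]); cv2.imwrite("pics/%s0.png"%n,c["pixels"][:,:,::-1]); print(c["position"],c["orientation"],c["fovy"])
s=r.read_state(); print(s["ee_pos"],s["eef_rot"],s["time"],s["width"])
E
```

```text
[ 0.47412425 -0.06162346  1.42793487] [-0.69961809  0.71329487 -0.0341578   0.02404594] 45.54930912218644
[1.60861384 0.33884225 1.10196026] [ 0.50708557  0.7649932  -0.32448198 -0.2288254 ] 45.78538001583336
[0.16949623 0.60117441 0.19602069] [ 1.36951519e-01  9.90577529e-01 -6.62390571e-04 -5.18859932e-05] 0.1 0.08707229944809103
```

View pics/top0.png

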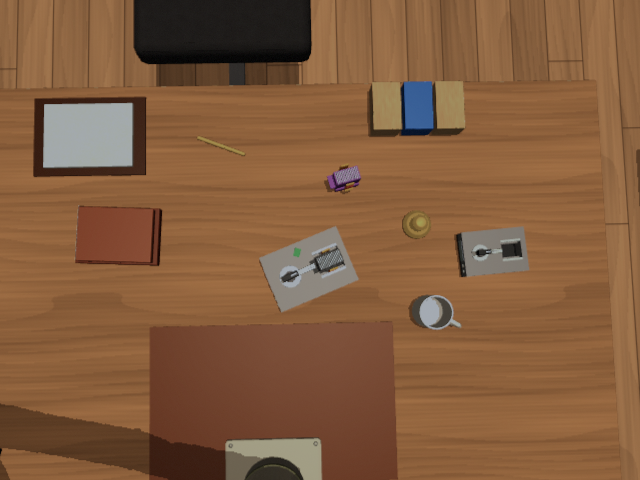

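View pics/scene0.png

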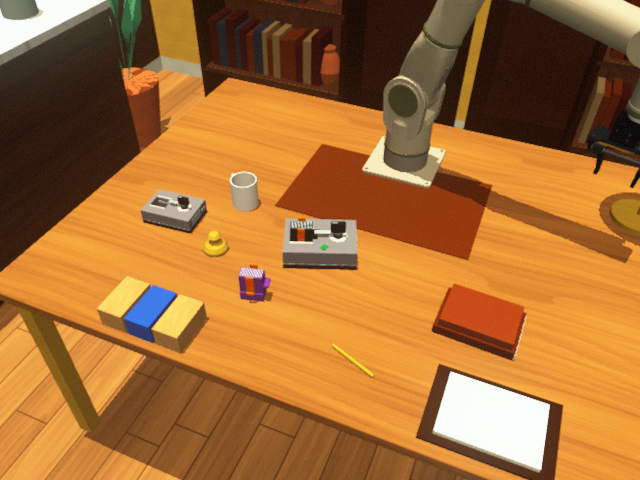

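The top view shows two scanner-like things: the one at (309,269), about 85 px long, with the black cassette and the green mark, and a smaller one at (493,251), about 68 px long, with an empty well. The larger is the one meant. The purple cassette look-alike is at (345,179). I'll confirm this in a crop and measure.

```bash
python3 - <<'E'
from h import *
d=np.load("top.npz"); p=d["p"]; im=d["im"]
cv2.imwrite("pics/crop1.png",cv2.resize(im[220:320,250:370],None,fx=6,fy=6,interpolation=cv2.INTER_CUBIC)[:,:,::-1])
sub=np.zeros((480,640),bool); sub[220:320,250:370]=1
m=sub&(abs(p[:,:,2]-.06)<.004)
print("desk",np.median(p[330:350,420:500,2]), "top z",np.median(p[m][:,2]))
# footprint incl. all high points, fixed height
mm=sub&(p[:,:,2]>.045)
q=p[m][:,:2].astype(np.float32)
print(cv2.minAreaRect((q*1000).astype(np.float32)))
g=sub&(im[:,:,1]>im[:,:,0].astype(int)+40)&(im[:,:,1]>im[:,:,2].astype(int)+30)
print("green",g.sum(),p[g].mean(0))
for z0,z1 in((.09,.1),(.1,.115),(.066,.08)):
    k=sub&(p[:,:,2]>z0)&(p[:,:,2]<z1); print(z0,k.sum(),p[k].mean(0), cv2.minAreaRect((p[k][:,:2]*1000).astype(np.float32)))
for n,px in(("paperweight",(417,224)),("mug",(435,313))): print(n,p[px[1],px[0]])
E
```

```text
desk 0.0005675573682641932 top z 0.060672850310148796
((525.7312622070312, -91.63066101074219), (140.3440704345703, 200.91294860839844), 21.69174575805664)
green 46 [ 0.5648673  -0.06492395  0.062796  ]
0.09 311 [ 0.54420935 -0.13852508  0.09598046] ((537.2208862304688, -103.42514038085938), (51.04093551635742, 138.16259765625), 11.977944374084473)
0.1 179 [ 0.52363822 -0.08789026  0.10610447] ((525.881591796875, -99.29022979736328), (50.826988220214844, 147.42523193359375), 25.376903533935547)
0.066 358 [ 0.52627636 -0.08616954  0.07074238] ((525.316162109375, -92.18184661865234), (139.1792755126953, 198.63829040527344), 21.433795928955078)
paperweight [ 0.62758249 -0.35748612  0.0566298 ]
mug [ 0.4103761  -0.40618098  0.00148053]
```

View pics/crop1.png

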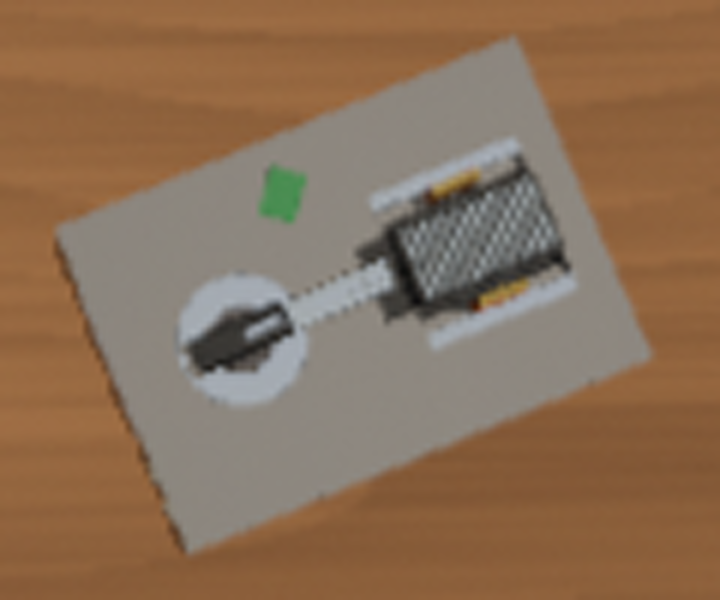

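The crop confirms it: the large scanner has the black cassette with orange catches at crop (485,235), the knob at (242,340) and the green mark at (283,193). Scanner yaw is about 111.7°, and the mark direction about -17.5°.

```bash
cat >> h.py <<'E'
def row(x,y,z,yaw):  # yaw of tool y in degrees, tool pointing down; x = y cross z
    s=r.read_state(); R0=R.from_quat(s["eef_rot"])
    a=np.radians(yaw); ty=np.array([np.cos(a),np.sin(a),0]); tz=np.array([0,0,-1.]); M=R.from_matrix(np.c_[np.cross(ty,tz),ty,tz])
    print("t",s["time"],"rot",(R0.inv()*M).as_rotvec().round(4),"mm",(R0.inv().apply(np.array([x,y,z])-s["ee_pos"])*1000).round(1),"F",s["ft_force"].round(1) if hasattr(s["ft_force"],"round") else s["ft_force"],"q7",s["joint_positions"][6])
E
python3 -c "
from h import *
row(.508,-.047,.25,21.7)"
```

```text
t 0.1 rot [-1.200e-03  7.000e-04  9.173e-01] mm [-501.7 -532.1  -53.2] F [ 0.4  0.6 -0.5] q7 -0.08850577768545195
```

Request:
{"name": "apply_moves", "arguments": {
  "steps": [
    [0,0,0.917,-502,-532,-53,1],
    [0,0,0.917,-502,-532,-53,1],
    [0,0,0.917,-502,-532,-53,1],
    [0,0,0.917,-502,-532,-53,1],
    [0,0,0.917,-502,-532,-53,1],
    [0,0,0.917,-502,-532,-53,1],
    [0,0,0.917,-502,-532,-53,1],
    [0,0,0.917,-502,-532,-53,1],
    [0,0,0.917,-502,-532,-53,1],
    [0,0,0.917,-502,-532,-53,1],
    [0,0,0.917,-502,-532,-53,1],
    [0,0,0.917,-502,-532,-53,1],
    [0,0,0.917,-502,-532,-53,1],
    [0,0,0.917,-502,-532,-53,1],
    [0,0,0.917,-502,-532,-53,1],
    [0,0,0.917,-502,-532,-53,1],
    [0,0,0.917,-502,-532,-53,1],
    [0,0,0.917,-502,-532,-53,1],
    [0,0,0.917,-502,-532,-53,1],
    [0,0,0.917,-502,-532,-53,1]
  ]
}}

```text
time: 1.77
ee_pos: [0.5084, -0.0482, 0.2494]
eef_rot: [0.563, 0.827, -0.001, -0.0]
ft_force: [-0.0, 1.6, 0.5]
width: 0.0869
grip_force: 0.0
```

```bash
python3 - <<'E'
from h import *
row(.508,-.047,.25,21.7); print(r.read_state()["ee_pos"])
c=r.camera("wrist"); np.savez("w1.npz",p=cloud(c),im=c["pixels"]); cv2.imwrite("pics/w1.png",c["pixels"][:,:,::-1]); print(c["position"])
E
```

```text
t 1.7667 rot [-0.001   0.0004 -0.0029] mm [ 1.2  0.1 -0.6] F [-0.   1.6  0.5] q7 0.4119878449822143
[ 0.50837529 -0.04816293  0.24937911]
[0.4826428  0.01744345 0.43766145]
```

View pics/w1.png

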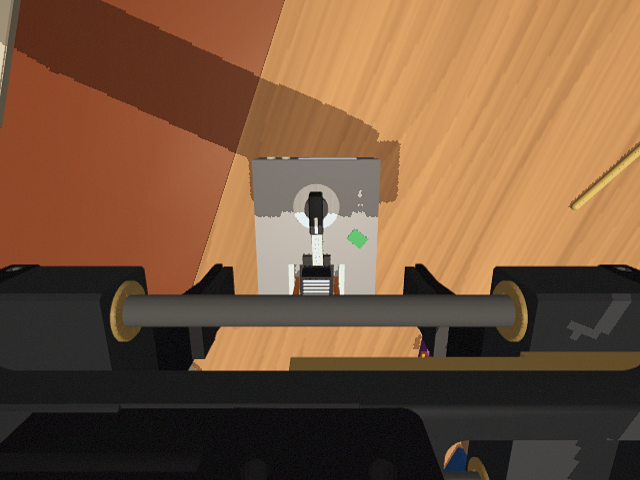

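The wrist view shows the scanner with the knob disc at about (316,205), the bar and pointer from (316,193) to (318,265), the green mark at (358,239) and the cassette at (317,283). I'll fit these metrically.

```bash
python3 - <<'E'
from h import *
d=np.load("w1.npz"); p=d["p"]; im=d["im"].astype(int)
sub=np.zeros((480,640),bool); sub[150:292,240:395]=1
q=p[sub&(abs(p[:,:,2]-.06)<.003)][:,:2]
print(cv2.minAreaRect((q*1000).astype(np.float32)))
g=sub&(im[:,:,1]>im[:,:,0]+40)&(im[:,:,1]>im[:,:,2]+30); G=p[g].mean(0); print("green",g.sum(),G, cv2.minAreaRect((p[g][:,:2]*1000).astype(np.float32)))
b=sub.copy(); b[:185]=0;b[240:]=0; k=b&(p[:,:,2]>.1)&(p[:,:,2]<.115); K=p[k]; print("bar top",k.sum(),K.mean(0),cv2.minAreaRect((K[:,:2]*1000).astype(np.float32)))
a=sub&(abs(p[:,:,2]-.0755)<.004); a[:236]=0;a[256:]=0;a[:,:305]=0;a[:,332:]=0; A=p[a];print("arm",a.sum(),A.mean(0))
l=cv2.fitLine((A[:,:2]*1000).astype(np.float32),2,0,.01,.01).ravel();print(l,np.degrees(np.arctan2(l[1],l[0])))
c=K.mean(0)
for n,P in(("arm",A.mean(0)),("green",G)): v=(P-c)[:2]; print(n,np.degrees(np.arctan2(v[1],v[0])),np.hypot(*v)*1000)
E
```

```text
((515.5330810546875, -72.74531555175781), (140.36451721191406, 156.64414978027344), 21.563228607177734)
green 220 [ 0.56292159 -0.0652511   0.06316923] ((524.2089233398438, -31.833606719970703), (19.91012954711914, 127.38705444335938), 49.0315055847168)
bar top 563 [ 0.5053115  -0.04736208  0.10796495] ((505.22601318359375, -48.371543884277344), (13.740337371826172, 39.93354415893555), 21.66381072998047)
arm 219 [ 0.52207327 -0.08622629  0.07624717]
[ 3.6592528e-01 -9.3064421e-01  5.2207330e+02 -8.6226295e+01] -68.53546
arm -66.66991167737342 42.324742850628375
green -17.250553207324145 60.32361699695252
```

```bash
python3 - <<'E'
from h import *
d=np.load("w1.npz"); p=d["p"]; im=d["im"].astype(int)
g=np.zeros((480,640),bool); g[222:255,340:375]=1; g&=(im[:,:,1]>im[:,:,0]+40)&(im[:,:,1]>im[:,:,2]+30); G=p[g].mean(0); print(g.sum(),G,cv2.minAreaRect((p[g][:,:2]*1000).astype(np.float32)))
v=G[:2]-[.5055,-.0484]; print(np.degrees(np.arctan2(v[1],v[0])),np.hypot(*v))
row(.5055,-.0484,.080,21.6)
E
```

```text
220 [ 0.56292159 -0.0652511   0.06316923] ((524.2089233398438, -31.833606719970703), (19.91012954711914, 127.38705444335938), 49.0315055847168)
-16.35500117451283 0.05984311175800069
t 1.8167 rot [-0.0009 -0.0003  0.0013] mm [ -0.7  -2.9 169.3] F [ 0.7  1.  -0.5] q7 0.41141809111241184
```

Request:
{"name": "apply_moves", "arguments": {
  "steps": [
    [0,0,0.001,-1,-3,40,1],
    [0,0,0.001,-1,-3,80,1],
    [0,0,0.001,-1,-3,115,1],
    [0,0,0.001,-1,-3,140,1],
    [0,0,0.001,-1,-3,160,1],
    [0,0,0.001,-1,-3,169,1],
    [0,0,0.001,-1,-3,169,1],
    [0,0,0.001,-1,-3,169,1],
    [0,0,0.001,-1,-3,169,-1],
    [0,0,0.001,-1,-3,169,-1],
    [0,0,0.001,-1,-3,169,-1],
    [0,0,0.001,-1,-3,169,-1],
    [0,0,0.001,-1,-3,169,-1],
    [0,0,0.001,-1,-3,169,-1],
    [0,0,0.001,-1,-3,169,-1],
    [0,0,0.001,-1,-3,169,-1]
  ],
  "force": 20
}}

```text
time: 3.15
ee_pos: [0.506, -0.0487, 0.0807]
eef_rot: [0.562, 0.827, 0.0, -0.0]
ft_force: [0.3, -0.2, -0.1]
width: 0.0418
grip_force: 0.0
```

```bash
python3 - <<'E'
from h import *
d=np.load("w1.npz"); p=d["p"]; im=d["im"].astype(int)
g=np.zeros((480,640),bool); g[222:255,340:375]=1; g&=(im[:,:,1]>im[:,:,0]+40)&(im[:,:,1]>im[:,:,2]+30); P=p[g]; P=P[abs(P[:,2]-.0615)<.003]; print(len(P),cv2.minAreaRect((P[:,:2]*1000).astype(np.float32)))
v=P.mean(0)[:2]-[.5055,-.0484]; print(P.mean(0),np.degrees(np.arctan2(v[1],v[0])))
s=r.read_state();print(s["ee_pos"],s["width"],s["grip_force"]);row(.5055,-.0484,.080,73.2)
E
```

```text
219 ((563.47021484375, -65.69749450683594), (14.84660530090332, 20.935487747192383), 73.053466796875)
[ 0.56328816 -0.0656287   0.06145921] -16.601185808992085
[ 0.50597284 -0.04873463  0.08073697] 0.041821285922752735 0.0
t 3.15 rot [ 0.000e+00 -1.000e-04 -8.996e-01] mm [ 0.5 -0.3  0.7] F [ 0.3 -0.2 -0.1] q7 0.5249972036131337
```

Request:
{"name": "apply_moves", "arguments": {
  "steps": [
    [0,0,0,0,0,0,-1],
    [0,0,0,0,0,0,-1],
    [0,0,0,0,0,0,-1],
    [0,0,0,0,0,0,-1],
    [0,0,0,0,0,0,-1],
    [0,0,0,0,0,0,-1],
    [0,0,0,0,0,0,-1],
    [0,0,0,0,0,0,-1]
  ],
  "force": 25
}}

```text
time: 3.82
ee_pos: [0.5056, -0.0489, 0.0806]
eef_rot: [0.562, 0.827, -0.0, -0.0]
ft_force: [-3.3, -0.9, 2.6]
width: 0.013
grip_force: 25.0
```

Request:
{"name": "apply_moves", "arguments": {
  "steps": [
    [0,0,-0.08,0,0,0,-1],
    [0,0,-0.16,0,0,0,-1],
    [0,0,-0.24,0,0,0,-1],
    [0,0,-0.32,0,0,0,-1],
    [0,0,-0.4,0,0,0,-1],
    [0,0,-0.48,0,0,0,-1],
    [0,0,-0.56,0,0,0,-1],
    [0,0,-0.64,0,0,0,-1],
    [0,0,-0.72,0,0,0,-1],
    [0,0,-0.8,0,0,0,-1],
    [0,0,-0.86,0,0,0,-1],
    [0,0,-0.9,0,0,0,-1],
    [0,0,-0.9,0,0,0,-1],
    [0,0,-0.9,0,0,0,-1]
  ]
}}

```text
time: 4.98
ee_pos: [0.5055, -0.049, 0.0806]
eef_rot: [0.147, 0.989, -0.0, -0.0]
ft_force: [-4.4, -0.6, 3.4]
width: 0.0131
grip_force: 25.0
```

```bash
python3 - <<'E'
from h import *
row(.5055,-.0484,.080,73.2); print(r.read_state()["torque"],r.read_state()["width"])
c=r.camera("top"); cv2.imwrite("pics/t2.png",cv2.resize(c["pixels"][200:340,230:390],None,fx=4,fy=4)[:,:,::-1])
E
```

```text
t 4.9833 rot [-0.0003 -0.0008 -0.0014] mm [0.2 0.6 0.6] F [-4.4 -0.6  3.4] q7 1.3955778012361009
[-0.4210282   1.1867029  -0.04975662] 0.013076160773803722
```

Release, rise, and swing back toward the cassette for a verifying look.

Request:
{"name": "apply_moves", "arguments": {
  "steps": [
    [0,0,0,0,0,0,0],
    [0,0,0,0,0,0,0],
    [0,0,0,0,0,0,0],
    [0,0,0,0,0,0,0.9],
    [0,0,0,0,0,-15,1],
    [0,0,0,0,0,-50,1],
    [0,0,0,0,0,-90,1],
    [0,0,0.1,0,0,-130,1],
    [0,0,0.2,0,0,-170,1],
    [0,0,0.3,0,0,-170,1],
    [0,0,0.4,0,0,-170,1],
    [0,0,0.5,0,0,-170,1],
    [0,0,0.6,0,0,-170,1],
    [0,0,0.7,0,0,-170,1],
    [0,0,0.8,0,0,-170,1],
    [0,0,0.9,0,0,-170,1],
    [0,0,0.9,0,0,-170,1],
    [0,0,0.9,0,0,-170,1]
  ]
}}

```text
time: 6.53
ee_pos: [0.5061, -0.0486, 0.2508]
eef_rot: [0.56, 0.828, 0.0, 0.0]
ft_force: [-0.7, 0.0, -0.7]
width: 0.0873
grip_force: 0.0
```

```bash
python3 - <<'E'
from h import *
print(r.read_state()["ee_pos"])
c=r.camera("wrist"); p=cloud(c); im=c["pixels"].astype(int); np.savez("w2.npz",p=p,im=c["pixels"]); cv2.imwrite("pics/w2.png",cv2.resize(c["pixels"][150:300,230:400],None,fx=4,fy=4)[:,:,::-1])
sub=np.zeros((480,640),bool); sub[150:292,240:395]=1
g=sub&(im[:,:,1]>im[:,:,0]+40)&(im[:,:,1]>im[:,:,2]+30)&(abs(p[:,:,2]-.0615)<.003)
print("green",g.sum(),p[g].mean(0),cv2.minAreaRect((p[g][:,:2]*1000).astype(np.float32)))
b=sub.copy(); b[:180]=0;b[245:]=0; k=b&(p[:,:,2]>.105)&(p[:,:,2]<.112); print("bar",k.sum(),cv2.minAreaRect((p[k][:,:2]*1000).astype(np.float32)))
E
```

```text
[ 0.50609751 -0.0486029   0.25075867]
green 48 [ 0.56795903 -0.063068    0.0613861 ] ((567.6934204101562, -62.738319396972656), (10.912531852722168, 22.5888614654541), 39.22959899902344)
bar 551 ((505.63238525390625, -48.23270797729492), (14.004809379577637, 39.79508972167969), 73.92808532714844)
```

View pics/w2.png

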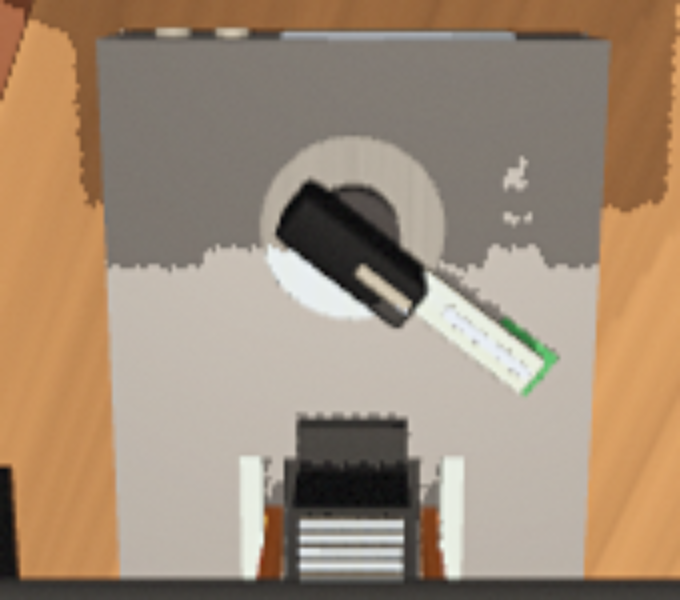

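The crop shows the pointer arm lying over the green mark, crop (350,235) to (540,370). The bar fit gives -16.1° against about -16.8° for the mark, so it's aligned. The cassette's ledge at (350,440) is clear. Next is the cassette.

```bash
python3 -c "
from h import *
row(.5423,-.1414,.068,21.6)"
```

```text
t 6.5833 rot [ 0.0003 -0.0001  0.0045] mm [-99.6  -1.  182.7] F [-0.5  0.9 -0.5] q7 0.41126857356100993
```

Request:
{"name": "apply_moves", "arguments": {
  "steps": [
    [0,0,0.004,-35,0,0,1],
    [0,0,0.004,-70,-1,0,1],
    [0,0,0.004,-100,-1,20,1],
    [0,0,0.004,-100,-1,55,1],
    [0,0,0.004,-100,-1,90,1],
    [0,0,0.004,-100,-1,125,1],
    [0,0,0.004,-100,-1,150,1],
    [0,0,0.004,-100,-1,170,1],
    [0,0,0.004,-100,-1,180,1],
    [0,0,0.004,-100,-1,182,1],
    [0,0,0.004,-100,-1,182,1],
    [0,0,0.004,-100,-1,182,0.3],
    [0,0,0.004,-100,-1,182,0.3],
    [0,0,0.004,-100,-1,182,0.3],
    [0,0,0.004,-100,-1,182,0.3],
    [0,0,0.004,-100,-1,182,0.3]
  ]
}}

```text
time: 7.92
ee_pos: [0.5423, -0.142, 0.0692]
eef_rot: [0.563, 0.826, 0.0, 0.0]
ft_force: [-0.4, 0.1, 0.0]
width: 0.0618
grip_force: 0.0
```

```bash
python3 - <<'E'
from h import *
row(.5423,-.1414,.068,21.6)
c=r.camera("scene"); cv2.imwrite("pics/s3.png",cv2.resize(c["pixels"][180:280,255:385],None,fx=6,fy=6,interpolation=cv2.INTER_CUBIC)[:,:,::-1])
E
```

```text
t 7.9167 rot [ 0.0009  0.0001 -0.0028] mm [0.5 0.3 1.2] F [-0.4  0.1  0. ] q7 0.7566366492057075
```

View pics/s3.png

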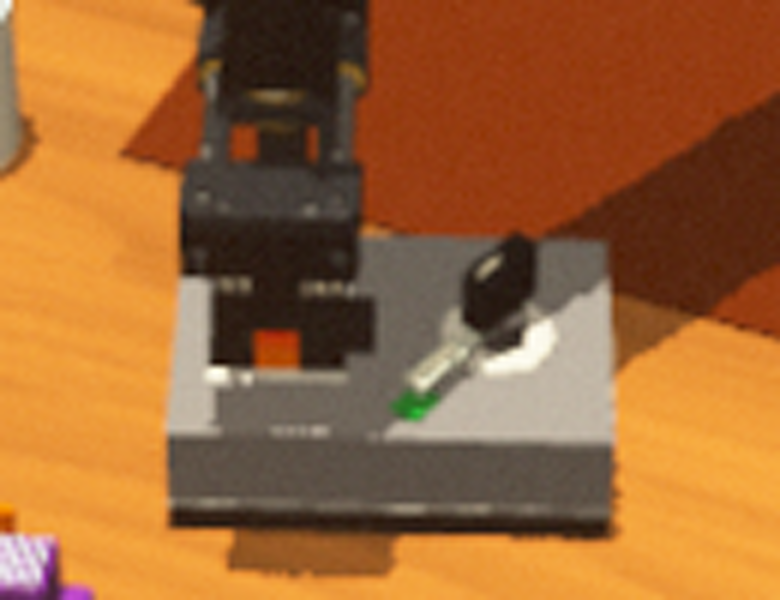

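The crop shows the front finger lined up over the orange catch at (275,345), and the arm over the green mark at (415,400). Closing now.

Request:
{"name": "apply_moves", "arguments": {
  "steps": [
    [0,0,0,0,0,0,-1],
    [0,0,0,0,0,0,-1],
    [0,0,0,0,0,0,-1],
    [0,0,0,0,0,0,-1],
    [0,0,0,0,0,0,-1],
    [0,0,0,0,0,0,-1],
    [0,0,0,0,0,0,-1],
    [0,0,0,0,0,0,-1]
  ],
  "force": 25
}}

```text
time: 8.63
ee_pos: [0.5423, -0.142, 0.0692]
eef_rot: [0.563, 0.826, 0.0, 0.0]
ft_force: [-0.5, 1.4, 4.9]
width: 0.0364
grip_force: 25.0
```

Width is 36.4 mm where I expected about 41 mm, so I'll check before lifting.

```bash
python3 - <<'E'
from h import *
s=r.read_state(); print(s["ft_force"],s["torque"],s["width"])
c=r.camera("wrist"); a=c["pixels"][230:330,240:400]; p=cloud(c)
b=r.camera("scene")["pixels"][215:255,280:325]
cv2.imwrite("pics/w4.png",np.hstack([cv2.resize(a,(480,400)),cv2.resize(b,(310,400),interpolation=cv2.INTER_CUBIC)])[:,:,::-1])
E
```

```text
[-0.47713625  1.42612239  4.91642791] [ 0.09321453  0.32468145 -0.00171786] 0.03637973911649286
```

View pics/w4.png

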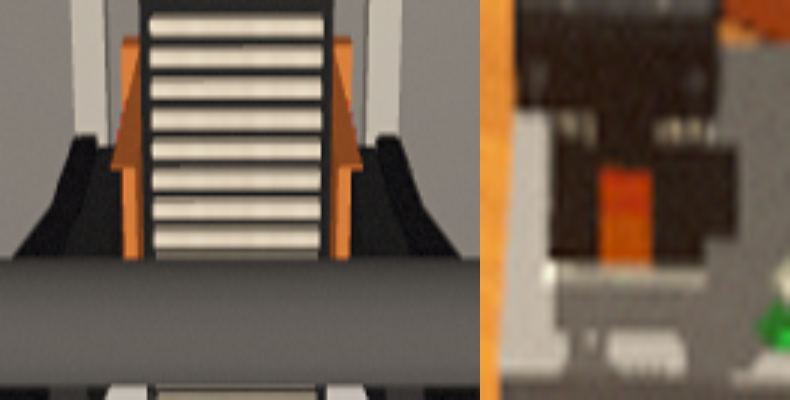

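The left panel shows both orange catches held symmetrically by the pads. The teeth at (113,165) and (360,165) sit inside the lips at x≈105 and 368, so both are unhooked. I'll do a slow test lift and watch the force.

Request:
{"name": "apply_moves", "arguments": {
  "steps": [
    [0,0,0,0,0,-2,-1],
    [0,0,0,0,0,-4,-1],
    [0,0,0,0,0,-6,-1],
    [0,0,0,0,0,-8,-1],
    [0,0,0,0,0,-10,-1],
    [0,0,0,0,0,-10,-1]
  ]
}}

```text
time: 9.23
ee_pos: [0.5421, -0.1421, 0.0791]
eef_rot: [0.563, 0.826, 0.0, 0.0]
ft_force: [-1.2, 1.0, -3.5]
width: 0.0368
grip_force: 25.0
```

The force matches the cassette's weight and nothing is snagging. Lifting the remaining 90 mm.

Request:
{"name": "apply_moves", "arguments": {
  "steps": [
    [0,0,0,0,0,-6,-1],
    [0,0,0,0,0,-12,-1],
    [0,0,0,0,0,-20,-1],
    [0,0,0,0,0,-28,-1],
    [0,0,0,0,0,-36,-1],
    [0,0,0,0,0,-44,-1],
    [0,0,0,0,0,-52,-1],
    [0,0,0,0,0,-60,-1],
    [0,0,0,0,0,-68,-1],
    [0,0,0,0,0,-76,-1],
    [0,0,0,0,0,-83,-1],
    [0,0,0,0,0,-88,-1],
    [0,0,0,0,0,-90,-1],
    [0,0,0,0,0,-90,-1],
    [0,0,0,0,0,-90,-1],
    [0,0,0,0,0,-90,-1]
  ]
}}

```text
time: 10.57
ee_pos: [0.5417, -0.1419, 0.1683]
eef_rot: [0.563, 0.826, -0.0, -0.0]
ft_force: [-0.0, 0.9, -2.9]
width: 0.0369
grip_force: 25.0
```

```bash
python3 - <<'E'
from h import *
c=r.camera("scene"); cv2.imwrite("pics/s5.png",cv2.resize(c["pixels"][130:280,200:400],None,fx=4,fy=4,interpolation=cv2.INTER_CUBIC)[:,:,::-1])
E
```

```text
(no output)
```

View pics/s5.png

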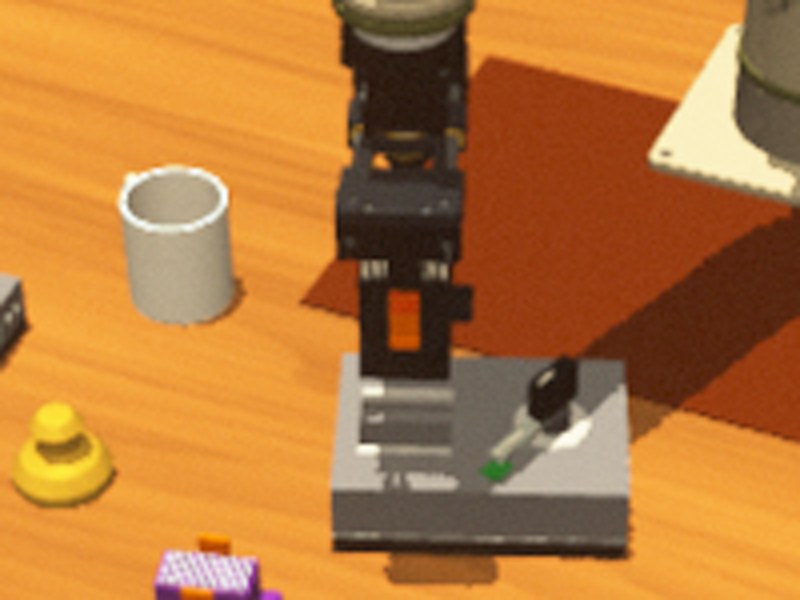

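The cassette hangs upright at (405,320), clear above its empty well at (410,415), with its catches held. The keeper still points at the mark (495,468), and the bystanders are where they were.

```bash
python3 -c "
from bench import r
print(r.close_job())"
```

```text
the job is handed in; nothing more can be done
None
```

The job is handed in: the keeper is at the green mark (within about 1°), and the cassette is held upright by its pinched catches about 10 cm above its seat, with the books, mug and paperweight not touched.

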